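# Gauge the weld-on lugs

## Task

Try the two lugs from the tray's stock pockets in the go/no-go slot gauge, one at a time, letting each go down as far as it will, and put each away before trying the next. A lug that passes the wide go part of the slot but stops on the no-go step is good: stand it in the weld jig, fully down and central between the two cheeks; one that will not enter, or sinks to the bottom, goes into the tray's reject bay with the lug already there. Leave everything else on the bench where it is.

Things in the scene. Friction and masses are not known exactly. Their poses are not given: they have to be found in the camera images.
- lug_a: One of three look-alike steel lugs: a plate 60 mm long (x), 40 mm high (z), dark 16 mm dot through its faces, 0.25 to 0.52 kg. Its thickness (y) is 15.5, 20 or 26 mm: one of each, find out by gauging. Origin: centre of its underside. Two start standing in the tray's stock pockets; the third, already rejected, stands in the reject bay.
- lug_b: One of three look-alike steel lugs: a plate 60 mm long (x), 40 mm high (z), dark 16 mm dot through its faces, 0.25 to 0.52 kg. Its thickness (y) is 15.5, 20 or 26 mm: one of each, find out by gauging. Origin: centre of its underside. Two start standing in the tray's stock pockets; the third, already rejected, stands in the reject bay.
- lug_c: One of three look-alike steel lugs: a plate 60 mm long (x), 40 mm high (z), dark 16 mm dot through its faces, 0.25 to 0.52 kg. Its thickness (y) is 15.5, 20 or 26 mm: one of each, find out by gauging. Origin: centre of its underside. Two start standing in the tray's stock pockets; the third, already rejected, stands in the reject bay.
- lug_a_mid (a point): Centre of that lug, 20 mm above its origin.
- lug_b_mid (a point): Centre of that lug, 20 mm above its origin.
- lug_c_mid (a point): Centre of that lug, 20 mm above its origin.
- tray: Fixed grey inspection tray, origin on the bench below its middle, its floor 4 mm above the bench. Two stock pockets on its -y side, reject bay on its +y side. The lugs in it stand with their length along its x.
- pocket_1 (a point): Floor of a stock pocket (tray x 0, y -120 mm). End stops 40 mm wide, rising to 50 mm above the bench, leave 3 to 6 mm at each end of the lug, so it can be taken only across its thickness; its faces are free, with 53 to 66 mm between the two lugs.
- pocket_2 (a point): Floor of the other stock pocket, the same (tray x 0, y -40 mm).
- bay (a point): Centre of the reject bay's floor (tray x 0, y 85 mm). The bay spans tray x -61 to 61 and y 9 to 161 mm, walls 16 mm above the bench; a lug already stands in it near y 125 mm, so the free room is around y 50 mm.
- gauge: Fixed bright steel stepped slot gauge, dark base plate 56 x 90 x 8 mm; origin under the base's centre. The slot runs along its x, centred on y 0, between two jaws 36 mm long (x -18 to 18), outer faces at y +-29 mm. The ends are open: a 60 mm lug sticks out 12 mm at each end and can be taken there by its ends.
- gauge_mouth (a point): Middle of the slot's mouth, level with the jaw tops, 48 mm above the bench. Go part below it: 22 mm wide down to 24 mm above the bench; 1 mm 45 degree lead-in at the mouth (24 mm wide). A too thick lug stays with its underside about 48 mm above the bench.
- gauge_step (a point): Middle of the slot at the no-go step, 24 mm above the bench. Below it the slot is 18 mm wide, down to the base 8 mm above the bench; 0.7 mm bevel on the step's edges. A good lug's underside ends about 24 mm above the bench, a too thin one's 8 mm (its top then level with the jaws).
- jig: Fixed aluminium weld jig: base plate 56 x 110 x 8 mm, origin under its centre. Two cheeks 42 mm long along its x, rising to 50 mm above the bench, inner faces at y +-16 mm, outer at +-28 mm, ends open.
- jig_seat (a point): Middle of the jig's seat between the cheeks, 8 mm above the bench. The good lug stands here, length along the jig's x, sticking out 9 mm at each end; the cheeks leave no room for fingers at its faces, so it is held by its ends.
- hammer: Bystander: hammer lying beyond the work. Leave it alone.
- wood_block: Bystander: wooden block 70 x 120 x 50 mm, beyond the work. Leave it alone.
- wire_brush: Bystander: brush lying near the robot. Leave it alone.
- spanner: Bystander: spanner lying beyond the tray. Leave it alone.
- washer_1: Bystander: flat steel washer, 34 mm across, 5 mm high, on the bench near the gauge. Leave it alone.
- washer_2: Bystander: flat steel washer, 34 mm across, 5 mm high, on the bench near the jig. Leave it alone.
- magnet_square: Bystander: red triangular magnet square, about 80 x 18 x 92 mm, beyond the work. Leave it alone.
Not all that is in view belongs to the job. What is shaped like the lug_c but blue or brown is not meant.

How it is judged:
On the way, in this order (a step that is already met when the one before it is completed fails the run):
1. a first lug has gone down in the gauge as far as it will: good on the no-go step, too thin on the bottom, too thick on the mouth (((x of lug_a in the frame of gauge between -0.014 and 0.014 m and y of lug_a in the frame of gauge between -0.0045 and 0.0045 m and z of lug_a in the frame of gauge between 0.0205 and 0.0265 m and angle between the x axis of lug_a and the x axis of gauge, either way round below 0.2 rad and angle between lug_a's own z axis and vertical below 0.12 rad and contact force between lug_a and gauge above 0.3 N) or (x of lug_b in the frame of gauge between -0.014 and 0.014 m and y of lug_b in the frame of gauge between -0.0045 and 0.0045 m and z of lug_b in the frame of gauge between 0.005 and 0.011 m and angle between the x axis of lug_b and the x axis of gauge, either way round below 0.2 rad and angle between lug_b's own z axis and vertical below 0.12 rad and contact force between lug_b and gauge above 0.3 N) or (x of lug_c in the frame of gauge between -0.014 and 0.014 m and y of lug_c in the frame of gauge between -0.0045 and 0.0045 m and z of lug_c in the frame of gauge between 0.043 and 0.0505 m and angle between the x axis of lug_c and the x axis of gauge, either way round below 0.2 rad and angle between lug_c's own z axis and vertical below 0.12 rad and contact force between lug_c and gauge above 0.3 N))), for 0.2 s.
2. that lug is put away: the good one in the jig, or the bad one in the reject bay (((x of lug_a in the frame of jig between -0.015 and 0.015 m and y of lug_a in the frame of jig between -0.009 and 0.009 m and z of lug_a in the frame of jig between 0.004 and 0.0115 m and angle between the x axis of lug_a and the x axis of jig, either way round below 0.3 rad and angle between lug_a's own z axis and vertical below 0.1 rad and linear speed of lug_a below 0.02 m/s) or ((x of lug_b_mid in the frame of tray between -0.06 and 0.06 m and y of lug_b_mid in the frame of tray between 0.008 and 0.162 m and z of lug_b_mid in the frame of tray between 0.008 and 0.04 m and linear speed of lug_b below 0.02 m/s) and (x of lug_c_mid in the frame of tray between -0.06 and 0.06 m and y of lug_c_mid in the frame of tray between 0.008 and 0.162 m and z of lug_c_mid in the frame of tray between 0.008 and 0.04 m and linear speed of lug_c below 0.02 m/s)))), for 0.2 s.
3. the other lug has gone down in the gauge as far as it will ((((x of lug_a in the frame of gauge between -0.014 and 0.014 m and y of lug_a in the frame of gauge between -0.0045 and 0.0045 m and z of lug_a in the frame of gauge between 0.0205 and 0.0265 m and angle between the x axis of lug_a and the x axis of gauge, either way round below 0.2 rad and angle between lug_a's own z axis and vertical below 0.12 rad and contact force between lug_a and gauge above 0.3 N) and ((x of lug_b_mid in the frame of tray between -0.06 and 0.06 m and y of lug_b_mid in the frame of tray between 0.008 and 0.162 m and z of lug_b_mid in the frame of tray between 0.008 and 0.04 m and linear speed of lug_b below 0.02 m/s) and (x of lug_c_mid in the frame of tray between -0.06 and 0.06 m and y of lug_c_mid in the frame of tray between 0.008 and 0.162 m and z of lug_c_mid in the frame of tray between 0.008 and 0.04 m and linear speed of lug_c below 0.02 m/s))) or ((x of lug_a in the frame of jig between -0.015 and 0.015 m and y of lug_a in the frame of jig between -0.009 and 0.009 m and z of lug_a in the frame of jig between 0.004 and 0.0115 m and angle between the x axis of lug_a and the x axis of jig, either way round below 0.3 rad and angle between lug_a's own z axis and vertical below 0.1 rad and linear speed of lug_a below 0.02 m/s) and ((x of lug_b in the frame of gauge between -0.014 and 0.014 m and y of lug_b in the frame of gauge between -0.0045 and 0.0045 m and z of lug_b in the frame of gauge between 0.005 and 0.011 m and angle between the x axis of lug_b and the x axis of gauge, either way round below 0.2 rad and angle between lug_b's own z axis and vertical below 0.12 rad and contact force between lug_b and gauge above 0.3 N) or (x of lug_c in the frame of gauge between -0.014 and 0.014 m and y of lug_c in the frame of gauge between -0.0045 and 0.0045 m and z of lug_c in the frame of gauge between 0.043 and 0.0505 m and angle between the x axis of lug_c and the x axis of gauge, either way round below 0.2 rad and angle between lug_c's own z axis and vertical below 0.12 rad and contact force between lug_c and gauge above 0.3 N))))), for 0.2 s.
At the end, for the whole second after the job is handed in: The good (20 mm) lug stands upright at rest on the jig's seat between the cheeks (height within 4 mm, central within 15 mm, turned under 0.3 rad); the other two lugs rest on the reject bay's floor, centres inside its walls, standing or lying, not stacked (x of lug_a in the frame of jig between -0.015 and 0.015 m and y of lug_a in the frame of jig between -0.009 and 0.009 m and z of lug_a in the frame of jig between 0.004 and 0.0115 m and angle between the x axis of lug_a and the x axis of jig, either way round below 0.3 rad and angle between lug_a's own z axis and vertical below 0.1 rad and linear speed of each of lug_a, lug_b, lug_c below 0.02 m/s and x of lug_b_mid in the frame of tray between -0.06 and 0.06 m and y of lug_b_mid in the frame of tray between 0.008 and 0.162 m and z of lug_b_mid in the frame of tray between 0.008 and 0.04 m and x of lug_c_mid in the frame of tray between -0.06 and 0.06 m and y of lug_c_mid in the frame of tray between 0.008 and 0.162 m and z of lug_c_mid in the frame of tray between 0.008 and 0.04 m); the robot touches nothing.
It fails at once if a bystander (hammer, wood block, brush, spanner, washers, magnet square) is shifted by more than 40 mm (distance of any of hammer, wood_block, wire_brush, spanner, washer_1, washer_2, magnet_square from where it was at the start of the episode above 0.04 m).
It also fails if it takes over 72 s, if anything falls off the work surface, if the arm or the gripper's body presses on something with over 40 N, if the wrist force passes 120 N, or if a joint passes its speed limit or range.

## Robot

A 6-joint arm with a two-finger parallel gripper is mounted at the origin on the work surface. World frame = base frame: x ahead of the robot, y to its left, z up, the work surface at z = 0. Lengths are in m, angles in rad, forces in N, time in s.
With the tool pointing down it reaches from about 0.3 to 0.775 m from the base axis. Payload 14.6 kg.
Tool frame: the origin (TCP) lies on the centre line of the jaws, within the pads' length; the fingertips stand 14 mm ahead of it and the grasp point (between the pads) lies 5 mm behind it (arm.finger_overhang is the distance from the TCP to the fingertips, in m); z points along the fingers, y is the line along which they close (so a half turn about z gives the same grasp; the last joint's range is limited). The gripper opens to 85 mm and grips with 20 to 120 N. Pads are 22 mm wide; open, the fingers measure 114 mm over their backs; the gripper's body (76 mm by 85 mm) begins 54 mm behind the grasp point. The pads swing forward as they close: fully open they stand 13 mm farther back than shut.
Start: joints at [1.274, 0.3, 1.521, -0, 1.321, -0.067], TCP at [0.125, 0.536, 0.245] pointing down, gripper open.
Joint ranges: [-3.03, 3.03], [-0.79, 2.21], [0.23, 2.52], [-1.04, 4.18], [0, 3.07], [-2.55, 2.55]. Speed limits (rad/s): [2.22, 2.22, 2.57, 3.14, 3.14, 3.14].

## Interface

Orientations are given as a unit quaternion [w, x, y, z].
In Python, from bench import arm gives the robot as it stands.
- The arm moves only by the shell command python3 -m inch 'ROWS' [FORCE]. ROWS is JSON, a list of rows, each a list of 5 numbers: the shift along the tool's x, y, z in mm, then the turn about the tool's z in rad, then the closure in counts, from 0 (fully open) to 255 (shut). In form: [[dx, dy, dz, spin, gripper], ...]. A call has 1 to 8 rows; each row shifts and turns the commanded pose from where the row before left it, along the tool's axes as they then stand; what a row does not reach is not made up. A row lasts 1/8 s, in which the tool goes at most 62.5 mm and 10.7 degrees, less where a joint would pass 70% of its speed; a pose out of reach is approached as far as the arm can. A call with a gripper value outside its range is refused whole. The fingers move at their own pace and stop on an object; FORCE is the grip in N (left out, the last holds). Time passes only in rows, so rows that do not move let the fingers close. It gives the time, the measured TCP pose, the force, the opening and the grip force at its end, in the units of the state.
- arm.get_obs(): the state, without advancing time (a new reading comes with each control period).
- arm.grab_frame(name): name is "side" or "top" or "wrist"; returns a dict with "img" (480x640x3 uint8, blue, green, red), "intrinsics" (3x3 intrinsics, pixels), "rvec" (rotation vector, rad) and "tvec" (3), from world to camera coordinates, as OpenCV has them; the wrist camera has in their place "T_tool_cam" (4x4, takes a point from camera to tool coordinates, whose origin is the TCP and whose axes are the flange's). Camera axes: x right, y down, z forward; pixel columns grow to the right and rows downward; lengths in m; the calibration is good to about 2 mm. The wrist camera is an equidistant fisheye: a pixel r from the principal point sees the ray r / f radians off the axis. A picture is of the moment at which its call begins: read the wrist's pose just before it. There is no depth.
- arm.job_done(): hands the job in; it is judged then, once.
The state is a dict: "clock": time; "joint_pos": joint angles; "joint_vel": joint speeds; "joint_torque": joint torques, N m; "ee_pos": TCP position; "tool_rot": TCP orientation; "ft_force": force on the tool from outside, world axes, zero at the start; "torque": the same for the moment, N m; "opening": finger opening in m; "gripper_force": force on a finger pad.
Only numpy, scipy, OpenCV 4.12 (cv2) and the standard library are available. Lean on these libraries where they do the work, as an engineer would, in place of code of your own. Each camera call takes 0.05 s, during which the arm holds its last target. There are 200 camera calls.

## Working session

There is one attempt and no reset: what is moved stays moved. The work goes in short steps, Python scripts to look and compute and a shell command to move; the robot and the scene stay as the last step left them, time stands still between calls to the robot, and variables do not carry over. Pictures are saved under pics/ and viewed, at most 10 in all, crops included, and the job is handed in when it is done.

```bash
ls; mkdir -p pics; python3 - <<'E'
from bench import arm
import cv2
o=arm.get_obs(); print(o['clock'],o['ee_pos'],o['tool_rot'],o['opening'],arm.finger_overhang)
for n in('top','side'):
    f=arm.grab_frame(n); cv2.imwrite(f'pics/{n}0.png',f['img']); print(n,f['intrinsics'].tolist() if hasattr(f['intrinsics'],'tolist') else f['intrinsics'],f['rvec'],f['tvec'])
f=arm.grab_frame('wrist');print(f['T_tool_cam'],f['intrinsics']);cv2.imwrite('pics/wrist0.png',f['img'])
E
```

```text
pics
0.0 [0.12521466 0.53532272 0.24469241] [-1.08442441e-04  1.14643468e-01  9.93406515e-01 -5.99455912e-04] 0.08528092319069196 0.014
top [[471.2528847364183, 0.0, 326.0823715573635], [0.0, 471.2528847364183, 233.04694531939168], [0.0, 0.0, 1.0]] [ 2.19040172 -1.99753794  0.23044197] [-0.03798891  0.55422236  1.05071951]
side [[502.79843567756245, 0.0, 319.8141026385135], [0.0, 502.79843567756245, 231.91309174008381], [0.0, 0.0, 1.0]] [ 2.04820091 -0.86219422  0.43308836] [-0.39063425  0.27720927  0.71245565]
[[ 2.89331772e-04 -9.49676683e-01 -3.13231726e-01  8.09166488e-02]
 [ 9.99999932e-01  2.03664766e-04  3.06214425e-04 -9.11272273e-04]
 [-2.27010433e-04 -3.13231794e-01  9.49676678e-01 -1.28797125e-01]
 [ 0.00000000e+00  0.00000000e+00  0.00000000e+00  1.00000000e+00]] [[371.64829954   0.         318.33212777]
 [  0.         371.64829954 239.8997299 ]
 [  0.           0.           1.        ]]
```

View pics/top0.png

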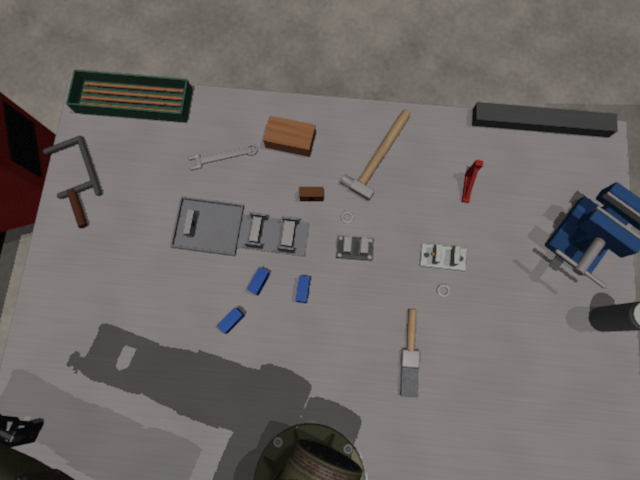

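View pics/side0.png

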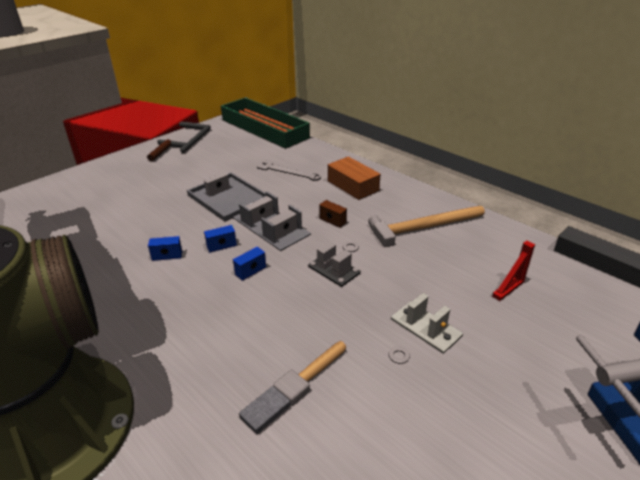

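```bash
cat > h.py <<'E'
import numpy as np,cv2
from scipy.spatial.transform import Rotation as R
from bench import arm
def ray(f,uv):
    uv=np.atleast_2d(np.asarray(uv,float));K=np.array(f['intrinsics']);Rm=cv2.Rodrigues(np.array(f['rvec']))[0]
    d=np.c_[(uv-K[:2,2])/K[0,0],np.ones(len(uv))]@Rm; return -Rm.T@np.array(f['tvec']).ravel(),d
def wray(f,uv,o):
    uv=np.atleast_2d(np.asarray(uv,float));K=np.array(f['intrinsics']);q=o['tool_rot']
    p=uv-K[:2,2];r=np.linalg.norm(p,axis=1,keepdims=True)+1e-9;t=r/K[0,0]
    d=np.c_[p/r*np.sin(t),np.cos(t)]
    T=np.array(f['T_tool_cam']);Rw=R.from_quat([q[1],q[2],q[3],q[0]]).as_matrix()
    return Rw@T[:3,3]+o['ee_pos'],d@T[:3,:3].T@Rw.T
def plane(c,d,z): return c+d*((z-c[2])/d[:,2])[:,None]
def und(f,o,size=800,h=600,fl=None,z=0.0,ctr=None,half=None):
    """rectified wrist picture: bird's view of plane z, world axes; ctr (x,y), half width in m. px->world via returned fn"""
    K=np.array(f['intrinsics']);T=np.array(f['T_tool_cam']);q=o['tool_rot'];Rw=R.from_quat([q[1],q[2],q[3],q[0]]).as_matrix()
    s=2*half/size
    u,v=np.meshgrid(np.arange(size),np.arange(h))
    X=ctr[0]-(v-h/2)*s;Y=ctr[1]-(u-size/2)*s
    P=np.stack([X,Y,np.full_like(X,z)],-1)-o['ee_pos'];P=(P@Rw-T[:3,3])@T[:3,:3]
    n=np.linalg.norm(P[...,:2],axis=-1)+1e-12;t=np.arctan2(n,P[...,2])*K[0,0]
    return cv2.remap(f['img'],(P[...,0]/n*t+K[0,2]).astype('f4'),(P[...,1]/n*t+K[1,2]).astype('f4'),cv2.INTER_LINEAR)
def rel(tgt,o,yaw=None):
    """shift in tool axes, mm"""
    q=o['tool_rot'];Rw=R.from_quat([q[1],q[2],q[3],q[0]]).as_matrix()
    return ((np.array(tgt)-o['ee_pos'])@Rw*1000).round(1)
def tooly(o):
    q=o['tool_rot'];Rw=R.from_quat([q[1],q[2],q[3],q[0]]).as_matrix();return Rw[:2,:2]
E
python3 - <<'E'
from h import *
f=arm.grab_frame('top')
for n,uv,z in [('tray c TL,TR?,BL',(181,198),.016),('trayBL',(173,246),.016),('trayBR',(306,255),.004),('trayTR',(310,222),.004),('gauge',(355,247),.008),('jig',(443,256),.008),('lugrej',(190,222),.044),('lug2',(257,229),.044),('lug1',(289,233),.044),('w1',(347,217),0),('w2',(444,291),0),('brown',(312,193),.04),('blue1',(259,280),.04),('blue2',(303,288),.04),('hammer',(357,188),.02)]:
    print(n,plane(*ray(f,uv),z)[0].round(3))
c=cv2.resize(f['img'][190:270,165:485],None,fx=2.5,fy=2.5,interpolation=cv2.INTER_CUBIC)
cv2.imwrite('pics/crop1.png',c)
E
```

```text
tray c TL,TR?,BL [0.623 0.385 0.016]
trayBL [0.499 0.385 0.016]
trayBR [0.509 0.059 0.004]
trayTR [0.594 0.057 0.004]
gauge [ 0.54  -0.06   0.008]
jig [ 0.537 -0.277  0.008]
lugrej [0.557 0.344 0.044]
lug2 [0.555 0.18  0.044]
lug1 [0.552 0.102 0.044]
w1 [ 0.616 -0.034  0.   ]
w2 [ 0.452 -0.285  0.   ]
brown [0.659 0.057 0.04 ]
blue1 [0.433 0.161 0.04 ]
blue2 [0.424 0.055 0.04 ]
hammer [ 0.689 -0.053  0.02 ]
```

View pics/crop1.png

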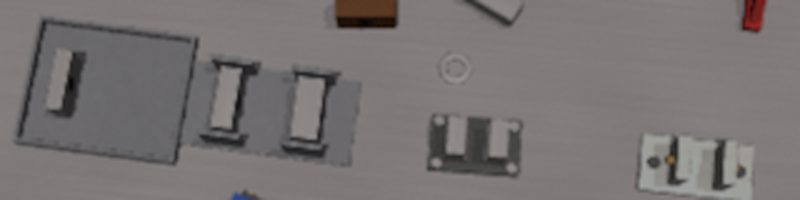

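Seen: tray left with lugs at crop (60,80), (228,97), (307,107); gauge at (475,145), jig at (695,165). Now I move closer.

```bash
python3 -m inch '[[-48,-38,0,0,0],[-48,-38,0,0,0],[-48,-38,0,0,0],[-48,-38,0,0,0],[-48,-38,0,0,0],[-48,-38,0,0,0],[-48,-38,0,0,0],[-48,-38,0,0,0]]' 60
python3 -m inch '[[-46,-41,0,0,0],[-46,-41,0,0,0],[0,0,20,-0.11,0],[0,0,20,-0.1,0],[0,0,0,0,0],[0,0,0,0,0]]'
python3 - <<'E'
from h import *
o=arm.get_obs();f=arm.grab_frame('wrist')
print(o['ee_pos'],tooly(o),o['joint_pos'])
cv2.imwrite('pics/w1.png',f['img'])
E
```

```text
clock: 1.2
ee_pos: [0.4309, 0.1502, 0.2455]
tool_rot: [0.0, 0.115, 0.993, 0.0]
ft_force: [0.9, 1.0, -1.3]
opening: 0.0853
gripper_force: 0.0
clock: 1.95
ee_pos: [0.5011, 0.0514, 0.2061]
tool_rot: [0.0, 0.011, 1.0, 0.0]
ft_force: [0.4, 0.4, 0.2]
opening: 0.0855
gripper_force: 0.0
[0.50109259 0.05138234 0.20610968] [[-0.99976194  0.02179992]
 [ 0.02179997  0.99976235]] [ 2.94522213e-02  2.33787687e-01  1.69955601e+00  1.80956172e-05
  1.20733403e+00 -1.51954886e+00]
```

View pics/w1.png

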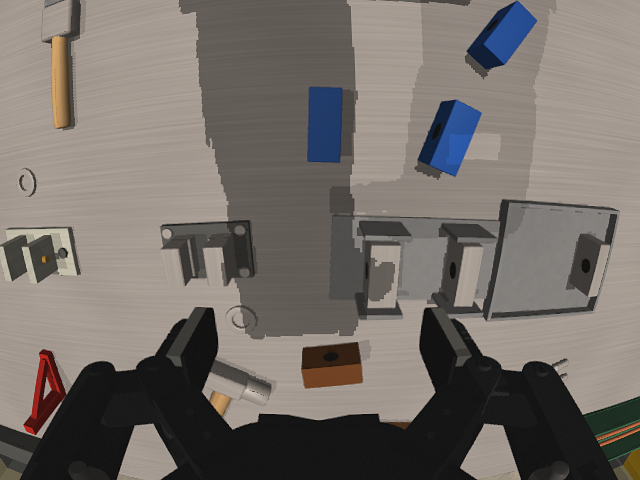

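```bash
python3 - <<'E'
from h import *
o=arm.get_obs();f=arm.grab_frame('wrist')
L=[('lug1',[(371,243),(401,243),(402,302),(368,304)],.044),('lug2',[(458,243),(483,243),(481,305),(455,307)],.044),('bay',[(504,200),(618,210),(600,317),(486,318)],.016),('stock',[(333,215),(498,220)],.004),('gbase',[(163,222),(250,220),(255,276)],.008),('jawL',[(162,249),(186,249),(188,285),(165,287)],.048),('jawR',[(204,247),(226,247),(229,283),(207,285)],.048),('jbase',[(7,229),(72,227),(78,275)],.008)]
for n,uv,z in L:
    P=plane(*wray(f,uv,o),z)[:,:2]; print(n,P.round(4).tolist(),P.mean(0).round(4))
# bird's view of gauge at jaw-top plane, and of lugs
a=und(f,o,400,300,z=.048,ctr=(.54,-.06),half=.1);b=und(f,o,400,300,z=.044,ctr=(.555,.14),half=.1)
cv2.imwrite('pics/bird1.png',np.vstack([a,b]))
E
```

```text
lug1 [[0.5199, 0.0942], [0.5205, 0.1198], [0.5766, 0.1243], [0.5773, 0.0933]] [0.5486 0.1079]
lug2 [[0.5217, 0.1716], [0.5222, 0.1962], [0.5848, 0.2038], [0.5849, 0.1765]] [0.5534 0.187 ]
bay [[0.4892, 0.2283], [0.497, 0.3906], [0.6355, 0.4035], [0.6172, 0.2274]] [0.5597 0.3124]
stock [[0.5057, 0.0641], [0.5123, 0.2303]] [0.509  0.1472]
gbase [[0.5067, -0.1], [0.5075, -0.0124], [0.5638, -0.0121]] [ 0.526  -0.0415]
jawL [[0.5204, -0.0861], [0.5208, -0.0631], [0.5548, -0.0665], [0.5571, -0.0898]] [ 0.5382 -0.0764]
jawR [[0.5192, -0.0464], [0.5196, -0.0269], [0.5527, -0.0279], [0.5546, -0.0484]] [ 0.5365 -0.0374]
jbase [[0.5063, -0.3272], [0.5079, -0.2148], [0.5641, -0.2215]] [ 0.5261 -0.2545]
```

View pics/bird1.png

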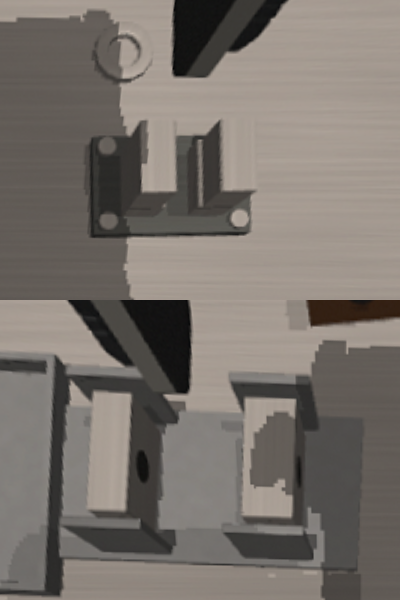

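```bash
python3 -m inch '[[-17,45,29,0.015,0],[-17,45,29,0,0],[-16,45,28,0,0],[0,0,0,0,0],[0,0,0,0,0]]' 60
python3 - <<'E'
from h import *
o=arm.get_obs();f=arm.grab_frame('wrist')
print(o['ee_pos'],tooly(o)[1])
b=und(f,o,600,400,z=.044,ctr=(.5543,.185),half=.06)
cv2.imwrite('pics/bird2.png',b)
E
```

```text
clock: 2.68
ee_pos: [0.555, 0.1845, 0.1201]
tool_rot: [0.0, 0.018, 1.0, 0.0]
ft_force: [-0.4, -1.0, 0.0]
opening: 0.0858
gripper_force: 0.0
[0.55497721 0.18451939 0.12005357] [0.03502362 0.99938648]
```

View pics/bird2.png

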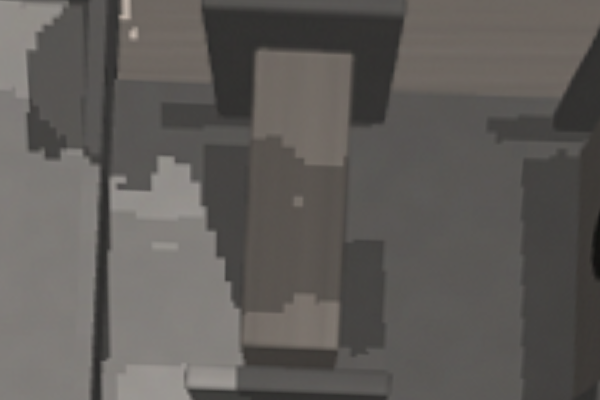

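Picture: lug 2's top spans px (243..352, 50..348), centre (297,199), so the tool is within 1 mm of it. Descending and gripping.

```bash
python3 -m inch '[[0,1,42,0.01,0],[0,0,40,0,0],[0,0,0,0,255],[0,0,0,0,255],[0,0,0,0,255],[0,0,0,0,255],[0,0,0,0,255],[0,0,0,0,255]]' 60
```

```text
clock: 3.72
ee_pos: [0.5556, 0.1859, 0.039]
tool_rot: [0.001, 0.022, 1.0, 0.0]
ft_force: [-1.9, -1.3, 8.5]
opening: 0.0188
gripper_force: 58.8
```

```bash
python3 -m inch '[[0,0,-40,0,255],[0,0,-40,0,255],[3,-55,0,0,255],[3,-55,0,0,255],[2,-55,0,-0.045,255],[0,0,0,0,255],[0,0,0,0,255]]' 60
python3 - <<'E'
from h import *
o=arm.get_obs();f=arm.grab_frame('wrist')
print(o['ee_pos'],tooly(o)[1])
b=und(f,o,600,400,z=.048,ctr=(.537,-.06),half=.06)
cv2.imwrite('pics/bird3.png',b);cv2.imwrite('pics/w3.png',f['img'])
E
```

```text
clock: 4.6
ee_pos: [0.5395, 0.0214, 0.1175]
tool_rot: [0.0, 0.0, 1.0, 0.0]
ft_force: [-0.4, 0.5, -4.0]
opening: 0.019
gripper_force: 60.7
[0.53947013 0.02139859 0.11750152] [4.85653034e-04 9.99999869e-01]
```

View pics/bird3.png

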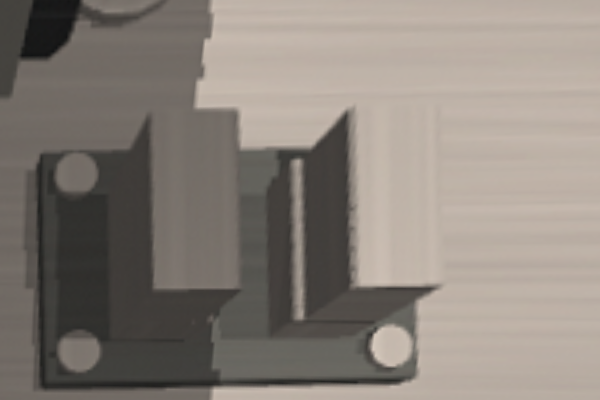

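```bash
python3 -m inch '[[1,-41,0,-0.012,255],[0.5,-40,0,0,255],[0,0,0,0,255],[0,0,29,0,255],[0,0,0,0,255],[0,0,0,0,255]]' 60
python3 -m inch '[[0,0,3,0,255],[0,0,2,0,255],[0,0,2,0,255],[0,0,0,0,255]]'
```

```text
clock: 5.4
ee_pos: [0.5389, -0.0589, 0.0891]
tool_rot: [0.0, -0.007, 1.0, -0.0]
ft_force: [-0.4, -0.2, -3.6]
opening: 0.0189
gripper_force: 60.6
clock: 5.9
ee_pos: [0.5384, -0.0597, 0.0812]
tool_rot: [-0.0, -0.006, 1.0, 0.0]
ft_force: [-0.3, 0.6, -4.9]
opening: 0.0185
gripper_force: 60.7
```

```bash
python3 -m inch '[[0,0,5,0,255],[0,0,4,0,255],[0,0,0,0,255]]'; python3 -m inch '[[0,0,4,0,255],[0,0,4,0,255],[0,0,0,0,255]]'
```

```text
clock: 6.28
ee_pos: [0.5382, -0.0597, 0.0717]
tool_rot: [-0.0, -0.006, 1.0, 0.0]
ft_force: [-1.2, 2.4, -5.4]
opening: 0.0183
gripper_force: 60.6
clock: 6.65
ee_pos: [0.5383, -0.0597, 0.0638]
tool_rot: [-0.0, -0.006, 1.0, 0.0]
ft_force: [0.7, 4.6, -5.7]
opening: 0.0185
gripper_force: 60.6
```

```bash
python3 -m inch '[[0,0,0,0,0],[0,0,0,0,0],[0,0,0,0,0],[0,0,0,0,0],[0,0,-30,0,0],[0,0,-40,0,0],[0,0,0,0,0],[0,0,0,0,0]]'
python3 - <<'E'
from h import *
o=arm.get_obs();f=arm.grab_frame('wrist')
print(o['ee_pos'],tooly(o)[1],o['ft_force'])
b=und(f,o,600,400,z=.064,ctr=(.537,-.06),half=.06)
cv2.imwrite('pics/bird4.png',b)
E
```

```text
clock: 7.65
ee_pos: [0.5382, -0.0597, 0.1338]
tool_rot: [-0.0, -0.006, 1.0, 0.0]
ft_force: [-0.0, 0.6, -1.2]
opening: 0.0852
gripper_force: 0.0
[ 0.53823452 -0.05974265  0.13376324] [-0.01222453  0.99992528] [-0.0475153   0.55695882 -1.21728985]
```

View pics/bird4.png

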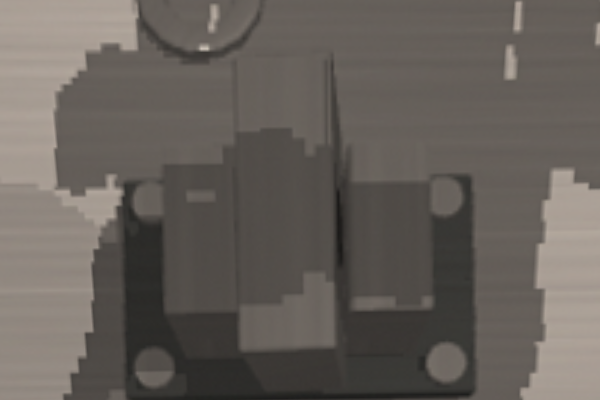

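The lug's top spans px (236..333, 55..349), level with about z 0.062: it is on the step, but leaning slightly to the left jaw. I'll re-grip it from above to set it upright, then press it lightly onto the step.

```bash
python3 -m inch '[[0,1,40,0,0],[0,0,29,0,0],[0,0,0,0,0],[0,0,0,0,255],[0,0,0,0,255],[0,0,0,0,255],[0,0,0,0,255],[0,0,0,0,255]]' 30; python3 -m inch '[[0,0,0,0,255],[0,0,1,0,255],[0,0,0,0,255]]'
```

```text
clock: 8.7
ee_pos: [0.5388, -0.0588, 0.0659]
tool_rot: [0.001, -0.006, 1.0, -0.0]
ft_force: [-1.3, 0.4, 6.2]
opening: 0.0188
gripper_force: 32.7
clock: 9.07
ee_pos: [0.539, -0.0588, 0.0658]
tool_rot: [0.001, -0.006, 1.0, -0.0]
ft_force: [-6.3, 0.9, 16.6]
opening: 0.0189
gripper_force: 34.0
```

```bash
python3 -m inch '[[0,0,0,0,255],[0,0,0,0,255],[0,0,-1,0,255],[0,0,0,0,0],[0,0,0,0,0],[0,0,0,0,0],[0,0,-25,0,0],[0,0,-35,0.17,0]]'; python3 -m inch '[[0,0,0,0.175,0],[0,0,0,0.175,0],[0,0,0,0.175,0],[0,0,0,0.175,0],[0,0,0,0.175,0],[0,0,0,0.175,0],[0,0,0,0.175,0],[0,0,0,0.175,0]]'
python3 - <<'E'
from h import *
o=arm.get_obs();f=arm.grab_frame('wrist')
print(o['ee_pos'],tooly(o)[1],o['joint_pos'].round(2))
E
```

```text
clock: 10.07
ee_pos: [0.538, -0.0587, 0.1252]
tool_rot: [-0.001, 0.08, 0.997, 0.0]
ft_force: [0.1, -1.5, 0.5]
opening: 0.0854
gripper_force: 0.0
clock: 11.08
ee_pos: [0.5384, -0.0588, 0.1252]
tool_rot: [-0.0, 0.705, 0.71, -0.0]
ft_force: [-0.2, 0.5, 0.3]
opening: 0.085
gripper_force: 0.0
[ 0.53841398 -0.05876949  0.12515966] [0.99997411 0.00719535] [-0.18  0.41  1.67 -0.    1.06 -0.18]
```

```bash
python3 -m inch '[[0,-1,41,0,0],[0,0,40,0,0],[0,0,0,0,0],[0,0,0,0,255],[0,0,0,0,255],[0,0,0,0,255],[0,0,0,0,255],[0,0,0,0,255]]' 60; python3 -m inch '[[0,0,-25,0,255],[0,0,-35,0,255],[0,0,-25,0,255],[0,0,0,0,255]]'
```

```text
clock: 12.12
ee_pos: [0.5387, -0.0589, 0.0463]
tool_rot: [0.002, 0.702, 0.712, 0.001]
ft_force: [0.2, 1.4, 7.6]
opening: 0.0591
gripper_force: 64.7
clock: 12.62
ee_pos: [0.5382, -0.0589, 0.1313]
tool_rot: [0.002, 0.702, 0.712, 0.001]
ft_force: [0.4, -0.1, -4.7]
opening: 0.0592
gripper_force: 67.4
```

```bash
python3 -m inch '[[-45,0,-10,0,255],[-50,0,-10,0,255],[-50,0,0,0,255],[-50,0,0,0,255],[-15,0,0,0,255],[0,0,0,0,255],[0,0,0,0,255]]'
python3 - <<'E'
from h import *
o=arm.get_obs();f=arm.grab_frame('wrist')
print(o['ee_pos'],tooly(o)[1])
b=und(f,o,600,500,z=.05,ctr=(.537,-.264),half=.075)
cv2.imwrite('pics/bird5.png',b)
E
```

```text
clock: 13.5
ee_pos: [0.5402, -0.2674, 0.1488]
tool_rot: [-0.001, 0.702, 0.712, -0.0]
ft_force: [1.2, -0.4, -4.7]
opening: 0.0592
gripper_force: 67.2
[ 0.54022972 -0.26741361  0.14875239] [0.99990011 0.01411443]
```

View pics/bird5.png

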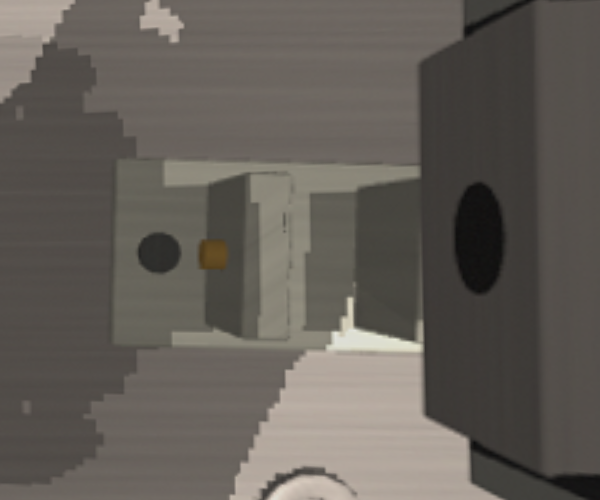

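Picture: the jig's near cheek top spans px (248..290, 173..338), base end at u=114; jig centre ≈ (0.5355, -0.278), yaw -0.02.

```bash
python3 -m inch '[[-10.6,-4.8,0,0.03,255],[0,0,35,0,255],[0,0,35,0,255],[0,0,0,0,255]]'; python3 -m inch '[[0,0,12,0,255],[0,0,12,0,255],[0,0,12,0,255],[0,0,6,0,255],[0,0,0,0,255]]'
```

```text
clock: 14.05
ee_pos: [0.5343, -0.2789, 0.0772]
tool_rot: [-0.002, 0.713, 0.701, -0.001]
ft_force: [-0.0, -0.0, -3.1]
opening: 0.0594
gripper_force: 67.0
clock: 14.68
ee_pos: [0.5354, -0.2794, 0.0369]
tool_rot: [-0.0, 0.713, 0.701, -0.0]
ft_force: [-0.0, 0.1, -3.4]
opening: 0.0586
gripper_force: 67.3
```

```bash
python3 -m inch '[[0,0,3,0,255],[0,0,2,0,255],[0,0,0,0,255]]'; python3 -m inch '[[0,0,1,0,255],[0,0,0,0,255]]';  python3 -m inch '[[0,0,1,0,255],[0,0,0,0,255]]'
```

```text
clock: 15.05
ee_pos: [0.5356, -0.2794, 0.0323]
tool_rot: [0.0, 0.713, 0.701, 0.0]
ft_force: [-0.0, 0.7, -4.1]
opening: 0.0584
gripper_force: 67.5
clock: 15.3
ee_pos: [0.5356, -0.2795, 0.0321]
tool_rot: [0.0, 0.713, 0.701, 0.0]
ft_force: [-3.2, 1.8, 4.7]
opening: 0.0591
gripper_force: 68.6
clock: 15.55
ee_pos: [0.5357, -0.2796, 0.032]
tool_rot: [0.0, 0.713, 0.701, 0.0]
ft_force: [-8.7, 3.5, 15.2]
opening: 0.059
gripper_force: 69.9
```

```bash
python3 -m inch '[[0,0,-1,0,0],[0,0,0,0,0],[0,0,0,0,0],[0,0,0,0,0],[0,0,-30,0,0],[0,0,-50,0,0],[0,0,-20,-0.18,0]]'; python3 -m inch '[[0,0,0,-0.18,0],[0,0,0,-0.18,0],[0,0,0,-0.18,0],[0,0,0,-0.18,0],[0,0,0,-0.18,0],[0,0,0,-0.18,0],[0,0,0,-0.18,0],[0,0,0,-0.108,0]]'
python3 - <<'E'
from h import *
o=arm.get_obs();f=arm.grab_frame('wrist');cv2.imwrite('pics/w6.png',f['img'])
print(o['ee_pos'],tooly(o)[1],rel((.551,.105,.13),o))
# lug in jig: bright top patch at z=.048
b=und(f,o,300,300,z=.048,ctr=(.5355,-.279),half=.0375);g=cv2.cvtColor(b,cv2.COLOR_BGR2GRAY)
print((g[60:240:12,60:240:6]//10))
E
```

```text
clock: 16.42
ee_pos: [0.5363, -0.2799, 0.1342]
tool_rot: [0.002, 0.646, 0.763, 0.0]
ft_force: [0.1, -1.0, 0.8]
opening: 0.0853
gripper_force: 0.0
clock: 17.42
ee_pos: [0.5355, -0.2794, 0.1312]
tool_rot: [-0.0, 0.018, 1.0, 0.0]
ft_force: [0.2, -0.9, -0.5]
opening: 0.0856
gripper_force: 0.0
[ 0.53552167 -0.27941593  0.13119615] [0.03514853 0.9993821 ] [ -2.  384.7   1.2]
[[ 9  9  9  9  9  9  9  9  9  9  8  9  9  9  9  9  9  9  9  9  9  9  9  8
   9  9  9  9  9  9]
 [10 10  9 10  8  9  9  9  9  9  7  9  9  9  9  9  9  9  9  9  9  9  9  8
   9  8 10 10 10 10]
 [10 10 10 10  7  9  9  9  9  9  7  9  9  9  9  9  9  9  9  9  9  9  9  8
   9  7 10 10 10 10]
 [11 11 10 10  6  8  8  8  8  8  7  9  9  9  9  9  9  9  9  9  9  9  9  8
   8  6 10 10 10 11]
 [ 8  8  8  7  6  8  8  8  8  8  6  7  9  9  9  9  9  9  9  9  9  9  9  8
   8  6 10 11 11 11]
 [ 8  8  8  7  5  7  8  8  8  8  6  7  7  9  9  9  9  9  9  9  7  7  8  9
   8  6 11 11 10 10]
 [10 10 10  8  5  6  8  8  8  8  6  7  7  7  7  7  7  7  7  7  7  7  7  9
   5  5  8  8  8  8]
 [ 8  8  8  8  5  6  8  8  8  8  6  7  7  7  7  7  7  7  7  7  7  7  7  7
   5  6  8  8  8  8]
 [ 8  8  8  7  5  6  8  8  8  8  6  7  7  7  7  7  7  7  7  7  7  7  7  6
   5  6  8  8  8  8]
 [ 8  8  8  7  5  6  8  8  8  8  7  7  7  7  7  7  7  7  7  7  7  7  7  6
   5  7  8  8  8  8]
 [ 8  8  8  7  5  6  8  8  8  8  7  7  7  7  7  7  7  7  7  7  7  7  7  6
   5  7  8  8  8  8]
 [ 8  8  8  7  5  6  8  8  8  8  7  7  7  7  7  7  7  7  7  7  7  7  7  7
   5  7  8  8  8  8]
 [ 8  8  8  6  5  6  8  8  8  8  7  7  7  7  7  7  7  7  7  7  7  7  7  7
   6  7  8  8  8  8]
 [ 8  8  8  6  5  7  8  8  8  8  7  7  7  7  7  7  7  7  7  7  7  7  7  6
   5  7  8  8  8  8]
 [ 8  8  8  6  5  7  8  8  8  8  7  7  7  9  9  9  7  7  7  8  8  8  8  7
   5  9 11 11 11 12]]
```

```bash
python3 -m inch '[[-1,55,0,0,0],[-1,55,0,0,0],[0,55,0,0,0],[0,55,0,0,0],[0,55,0,0,0],[0,55,0,0,0],[0,54.7,0,0.005,0],[0,0,0,0,0]]'; python3 -m inch '[[0,0,40,0,0],[0,0,40,0,0],[0,0,12,0,0],[0,0,0,0,255],[0,0,0,0,255],[0,0,0,0,255],[0,0,0,0,255],[0,0,0,0,255]]' 60; python3 -m inch '[[0,0,-45,0,255],[0,0,-45,0,255],[0,0,0,0,255]]'
```

```text
clock: 18.48
ee_pos: [0.5526, 0.108, 0.1312]
tool_rot: [0.0, 0.021, 1.0, 0.0]
ft_force: [-1.2, -0.6, -0.1]
opening: 0.0857
gripper_force: 0.0
clock: 19.48
ee_pos: [0.5535, 0.105, 0.0406]
tool_rot: [0.001, 0.022, 1.0, 0.0]
ft_force: [-1.1, -0.3, 6.7]
opening: 0.0248
gripper_force: 59.6
clock: 19.85
ee_pos: [0.5542, 0.1051, 0.1326]
tool_rot: [0.003, 0.022, 1.0, 0.0]
ft_force: [-0.3, 0.6, -6.1]
opening: 0.0246
gripper_force: 61.5
```

```bash
python3 -m inch '[[2.5,-55,0,0,255],[2.5,-55,0,0,255],[2.5,-54.4,0,-0.056,255],[0,0,0,0,255],[0,0,25,0,255],[0,0,18,0,255],[0,0,0,0,255]]'; python3 -m inch '[[0,0,2,0,255],[0,0,2,0,255],[0,0,0,0,255]]'; python3 -m inch '[[0,0,2,0,255],[0,0,0,0,255]]'
```

```text
clock: 20.72
ee_pos: [0.5375, -0.0584, 0.0848]
tool_rot: [-0.001, -0.006, 1.0, 0.0]
ft_force: [0.1, 0.4, -4.9]
opening: 0.0247
gripper_force: 63.6
clock: 21.1
ee_pos: [0.5382, -0.0586, 0.0836]
tool_rot: [0.0, -0.006, 1.0, 0.0]
ft_force: [-7.9, 2.8, 14.1]
opening: 0.0239
gripper_force: 65.9
clock: 21.35
ee_pos: [0.5385, -0.0587, 0.0834]
tool_rot: [0.001, -0.006, 1.0, -0.0]
ft_force: [-17.7, 4.5, 36.1]
opening: 0.0245
gripper_force: 68.9
```

```bash
python3 -m inch '[[0,0,-3,0,255],[0,0,0,0,255],[0,0,0,0,0],[0,0,0,0,0],[0,0,0,0,0],[0,0,0,0,0],[0,0,-30,0,0],[0,0,-35,0.17,0]]'; python3 -m inch '[[0,0,0,0.175,0],[0,0,0,0.175,0],[0,0,0,0.175,0],[0,0,0,0.175,0],[0,0,0,0.175,0],[0,0,0,0.175,0],[0,0,0,0.175,0],[0,0,0,0.175,0]]'
python3 - <<'E'
from h import *
o=arm.get_obs();f=arm.grab_frame('wrist')
print(o['ee_pos'],tooly(o)[1])
b=und(f,o,600,500,z=.088,ctr=(.537,-.059),half=.06)
cv2.imwrite('pics/bird6.png',b)
E
```

```text
clock: 22.35
ee_pos: [0.5377, -0.059, 0.1486]
tool_rot: [-0.001, 0.081, 0.997, 0.0]
ft_force: [-0.1, 0.1, 0.1]
opening: 0.0857
gripper_force: 0.0
clock: 23.35
ee_pos: [0.538, -0.059, 0.1483]
tool_rot: [-0.0, 0.705, 0.709, -0.0]
ft_force: [0.0, -0.5, -0.0]
opening: 0.0855
gripper_force: 0.0
[ 0.53797652 -0.05902871  0.14825904] [0.99998091 0.0061795 ]
```

View pics/bird6.png

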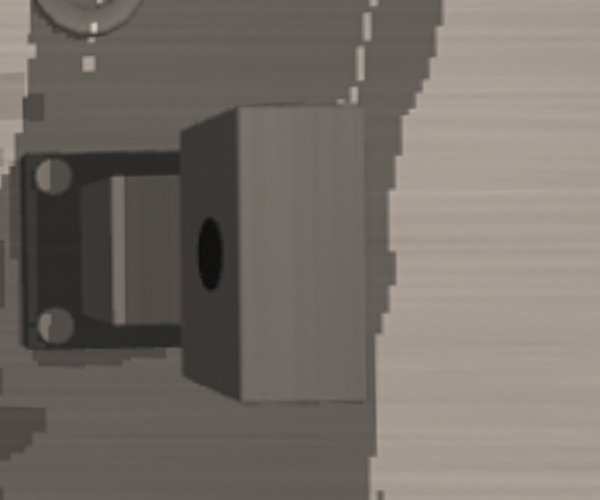

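The thick lug stands upright on the mouth (top px 239..364 × 105..402). Now I take it by its ends.

```bash
python3 -m inch '[[0,-1.5,39,0,0],[0,0,38,0,0],[0,0,0,0,0],[0,0,0,0,255],[0,0,0,0,255],[0,0,0,0,255],[0,0,0,0,255],[0,0,0,0,255]]' 60; python3 -m inch '[[0,0,-35,0,255],[0,0,-30,0,255],[0,0,0,0,255]]'
python3 - <<'E'
from h import *
o=arm.get_obs()
# tray origin from lugs in pockets: yaw -0.042
y=np.array([.042,.999]);c=(np.array([.551,.105])+.12*y+np.array([.5545,.1855])+.04*y)/2
print(c,c+.05*y, rel([*(c+.05*y),.13],o),tooly(o)[1])
E
```

```text
clock: 24.4
ee_pos: [0.5376, -0.0592, 0.0733]
tool_rot: [0.002, 0.703, 0.712, 0.001]
ft_force: [-0.3, 0.5, 7.4]
opening: 0.0587
gripper_force: 65.4
clock: 24.78
ee_pos: [0.5374, -0.0592, 0.1385]
tool_rot: [0.002, 0.703, 0.711, 0.001]
ft_force: [0.0, -0.1, -4.5]
opening: 0.0588
gripper_force: 68.3
[0.55611 0.22517] [0.55821 0.27512] [334.   24.9   8.3] [0.99992377 0.01232404]
```

```bash
python3 -m inch '[[56,4,0,0,255],[56,4,0,0,255],[56,4,0,0,255],[56,4,0,0,255],[55,4,0,0,255],[55,5,0,0.055,255],[0,0,0,0,255],[0,0,0,0,255]]'; python3 -m inch '[[0,0,35,0,255],[0,0,35,0,255],[0,0,20,0,255],[0,0,8,0,255],[0,0,5,0,255],[0,0,0,0,255]]'; python3 -m inch '[[0,0,3,0,255],[0,0,2,0,255],[0,0,0,0,255]]'
```

```text
clock: 25.78
ee_pos: [0.5569, 0.2749, 0.1347]
tool_rot: [-0.0, 0.722, 0.692, -0.001]
ft_force: [-0.9, 0.2, -5.2]
opening: 0.0591
gripper_force: 68.1
clock: 26.52
ee_pos: [0.5578, 0.2753, 0.0339]
tool_rot: [0.0, 0.722, 0.692, 0.0]
ft_force: [1.1, 0.3, -4.9]
opening: 0.0592
gripper_force: 67.9
clock: 26.9
ee_pos: [0.5578, 0.2754, 0.0295]
tool_rot: [0.0, 0.722, 0.692, 0.001]
ft_force: [-4.5, -1.7, 6.2]
opening: 0.0593
gripper_force: 69.3
```

```bash
python3 -m inch '[[0,0,-0.5,0,35],[0,0,0,0,35],[0,0,0,0,35],[0,0,-25,0,35],[0,0,-50,0,35],[0,0,-50,0,0],[0,0,-40,0,0],[0,0,0,0,0]]'
python3 - <<'E'
from h import *
o=arm.get_obs();f=arm.grab_frame('wrist');cv2.imwrite('pics/w9.png',f['img'])
b=und(f,o,300,300,z=.044,ctr=(.558,.30),half=.075);g=cv2.cvtColor(b,cv2.COLOR_BGR2GRAY)
for r in g[60:250:12,20:290:6]//10: print(*r)
t=arm.grab_frame('top'); c,d=ray(t,[(443,256)])
K=t['intrinsics'];p=cv2.projectPoints(np.array([[.5355,-.2815,.048],[.558,.275,.044]]),t['rvec'],t['tvec'],np.array(K),None)[0].reshape(-1,2);print(p)
u,v=p[0].astype(int);print(cv2.cvtColor(t['img'],cv2.COLOR_BGR2GRAY)[v-16:v+17:3,u-20:u+21]//10)
E
```

```text
clock: 27.9
ee_pos: [0.5585, 0.2757, 0.1974]
tool_rot: [0.001, 0.722, 0.692, 0.003]
ft_force: [0.7, -0.3, -1.3]
opening: 0.0855
gripper_force: 0.0
12 11 12 12 11 11 11 11 14 13 13 13 13 13 13 13 13 13 13 12 8 8 8 8 8 8 8 8 8 8 8 8 8 8 8 8 8 8 6 5 4 8 15 14 10
12 12 12 12 12 11 12 12 12 12 12 13 13 14 13 13 13 13 13 13 14 8 8 8 8 8 8 8 8 8 8 8 8 8 8 8 8 8 7 5 4 8 9 9 9
12 12 12 12 6 6 6 6 6 12 12 12 14 13 13 13 13 13 13 13 13 14 8 8 8 8 8 8 8 8 8 8 8 8 8 8 8 8 6 5 4 8 8 8 8
12 12 12 11 17 16 16 16 12 14 14 14 14 14 13 14 14 14 14 13 13 13 14 8 7 5 5 11 11 11 11 11 11 11 11 8 8 8 6 4 5 8 8 8 5
12 12 12 12 17 17 16 16 11 14 14 14 14 14 14 14 14 14 14 14 11 11 11 11 5 5 7 11 11 11 10 10 11 10 11 8 8 8 6 4 6 8 8 8 8
12 12 12 14 17 17 16 16 13 14 14 14 14 14 14 14 14 14 14 14 11 11 11 10 5 5 8 10 11 11 10 10 11 10 11 8 8 8 5 4 7 8 8 8 8
12 12 12 15 17 17 17 17 13 14 14 14 14 14 14 14 14 14 14 14 11 11 11 9 5 5 17 11 11 11 10 10 10 10 10 8 8 8 6 4 7 8 8 8 8
12 12 12 16 17 17 17 17 12 14 14 14 14 14 14 14 14 14 14 14 12 12 12 8 2 4 17 18 11 11 10 10 10 10 10 8 8 8 6 4 8 8 8 8 8
13 12 12 17 1
[... 1734 characters left out ...]
16 15
  14 11 10 15 17 17 17 16 16 17 17 17 17 16 15 14 14]
 [ 8 13 14 12 10  8  7  9 15 17 17 17 14  6  3  2  8 13 15 15 15 16 16 15
  14 10 13 17 17 17 17 16 14 16 17 17 17 16 14 14 14]
 [15 15 15 14 10  5  5 11 16 17 17 17 14  4  4  4 12 16 15 15 16 16 16 15
  13  8 13 17 17 17 17 14  9  8  8 13 17 16 13 14 14]
 [15 15 16 14  8  5  5  9 13 14 14 14 13  6  4  4 11 15 15 16 16 16 16 15
  13  6 13 17 17 17 17 16 14 14 16 17 17 15 13 14 14]
 [16 16 16 16 15 14 14 13 13 14 16 16 13  4  4  4 12 16 15 15 16 16 15 15
  13  6  7  7  8 12 15 17 17 17 17 17 17 16 13 14 14]
 [12 11 11 11 12 13 13 14 14 13 13 12  9  5  5  5  6  6  6  6  5  5  8 13
  16 17 17 17 17 17 17 17 17 17 17 17 17 16 14 14 14]]
```

```bash
python3 -c "
from bench import arm
print(arm.job_done(), arm.get_obs()['clock'])"
```

```text
the job is handed in; nothing more can be done
the job is handed in; nothing more can be done
```

I handed the job in at about 28 s with no verdict shown: the 20 mm lug passed the go part, stopped on the no-go step and now stands in the weld jig (about 3 mm off centre), and the 26 mm lug would not enter the gauge and stands in the reject bay beside the other reject.

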